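Open the brush washer and lift its strainer out to drain

TASK

Throw both latches of the brush washer fully open, lift the lid off by its ring and set it down, ring up, wholly on the cork mat. Then lift the strainer out of the washer by its bail, keeping it level, and stand it upright on the floor of the drip dish to drain. Set both down rather than dropping them, leave the latches open, and do not shift the other things on the table.

Things in the scene. Friction and masses are not known exactly. Their poses are not given: they have to be found in the camera images.
- washer: Round steel pail, 116 mm outside, 108 mm inside diameter, rim 100 mm and inner floor 16 mm above the table, held fast by a rubber suction foot. Origin on the table under its axis, z up. Latch a on its +x side, b on -x; wire ears at +/-y reach 79 mm from the axis, 70 mm high. Latch hooks stand 110 mm high when closed; open latches stand 130 mm high, 105 mm out from the axis.
- latch_a (a joint): Lever angle (rad) of the over-centre latch on the washer's +x side. 0 closed: lever hangs 62 degrees below horizontal, leaning away from the pail, hook over the lid's edge. 2.1 fully open: lever points outward and up, 58 degrees above horizontal, hook swung clear of the lid (already from 1.2). A snap spring holds it shut; past dead centre (about 0.4) the same spring throws it fully open.
- latch_b (a joint): The same for the latch on the washer's -x side (its lever leans and swings to -x of the washer, then up). Each lever's hinge axis is level and tangential, 70 mm from the washer's axis and 78 mm above the table. About 10 N at the red grip, outward and up, gets it over centre.
- latch_a_grip (a point): Middle of latch a's red round grip, 36 mm from the hinge. The grip is a 11 mm thick red rod that runs along the lever from 12 to 52 mm from the hinge. When closed this point lies 87 mm from the washer's axis, 46 mm above the table.
- latch_b_grip (a point): The same point of latch b's red grip.
- lid: Steel lid 122 mm wide, 5 mm plate over a 6 mm deep, 98 mm wide rubber spigot loose in the pail's mouth; 0.15 to 0.31 kg. Origin: centre of the spigot's underside (94 mm up at the start), z up; plate top at z = 11 mm. A fixed brass ring handle stands in its x-z plane: 9 mm round bar, level top 30 mm long along the lid's x, bar centre at z = 41 mm, 25 mm free under it, legs at x = +/-27 mm.
- lid_ring (a point): Middle of the level top of the lid's ring handle (bar centre), 41 mm above the lid's origin.
- strainer: Perforated metal cup in the washer, 97 mm wide at its rim, rim at z = 40 mm, on three feet; 0.13 to 0.25 kg. Origin: centre of its underside at the feet's soles (16 mm above the table at the start), z up. A fixed bail arches over it in its x-z plane: 9 mm round steel bar, level top 39 mm long along its x, bar centre at z = 67.5 mm, legs at x = +/-43.5 mm. It must rise 90 mm to clear the pail.
- strainer_bail (a point): Middle of the level top of the strainer's bail (bar centre), 67.5 mm above the strainer's origin.
- cork_mat: Round cork mat, 150 mm diameter, 4 mm thick, fixed. Origin at the centre of its underside on the table.
- drip_dish: Round white enamel dish with a blue edge, 150 mm diameter, rim 20 mm high, inner floor 6 mm above the table and 134 mm wide, wall 4 mm, fixed. Origin at the centre of its underside on the table.
- brush_jar: Bystander: glass jar 62 mm diameter, 88 mm high, with brushes standing up to 190 mm high within 35 mm of its axis. Origin: centre of the underside.
- mug: Bystander: blue mug 80 mm diameter, 82 mm high, handle on its +y side out to 77 mm. Origin: centre of the underside.
- paper_cup: Bystander: white paper cup, 75 mm wide at the rim, 80 mm high. Origin: centre of the underside.
- ink_black: Bystander: black ink bottle, 38 mm diameter, 53 mm high. Origin: centre of the underside.
- ink_amber: Bystander: amber ink bottle with white cap, 38 mm diameter, 53 mm high. Origin: centre of the underside.
- tube_green: Bystander: lying paint tube with a green band, 101 mm long along its x, 32 mm wide, 15 mm high. Origin: under its middle.
- tube_red: Bystander: lying paint tube with a red band, same size.
- eraser: Bystander: white eraser in a blue sleeve, 50 x 24 x 14 mm. Origin: under its middle.
There are look-alikes about, which are no part of the job. What is shaped like the lid but red is not meant.

How it is judged:
On the way, in this order (a step that is already met when the one before it is completed fails the run):
1. both latches are thrown open (value of joint each of latch_a, latch_b above 1.5 rad), for 0.2 s.
2. the lid lies ring up on the cork mat, let go (horizontal distance between lid and cork_mat below 0.035 m and z of lid in the frame of cork_mat below 0.008 m and angle between lid's own z axis and vertical below 0.08 rad and linear speed of lid below 0.02 m/s and angular speed of lid below 0.2 rad/s and contact force between the fingers and lid below 0.05 N), for 0.2 s.
3. the strainer stands upright in the drip dish (horizontal distance between strainer and drip_dish below 0.027 m and z of strainer in the frame of drip_dish below 0.011 m and angle between strainer's own z axis and vertical below 0.08 rad), for 0.1 s.
At the end, for the whole second after the job is handed in: Both latches are open (joints above 1.5 rad); the lid rests flat and ring up on the cork mat, its centre within 35 mm of the mat's centre; the strainer stands upright on the drip dish's floor, within the dish; both are let go and at rest (all of step 1 and all of step 2 and all of step 3 and linear speed of strainer below 0.02 m/s and angular speed of strainer below 0.2 rad/s and contact force between the fingers and strainer below 0.05 N); the robot touches nothing.
It fails at once if one of the other things on the table is shifted by more than 30 mm or knocked over (distance of any of brush_jar, mug, paper_cup, ink_black, ink_amber, tube_green, tube_red, eraser from where it was at the start of the episode above 0.03 m or angle between any of brush_jar, mug, paper_cup, ink_black, ink_amber, tube_green, tube_red, eraser's own z axis and vertical above 0.5 rad).
It fails at once if the strainer is tipped by more than 30 degrees (angle between strainer's own z axis and vertical above 0.52 rad).
It fails at once if the lid is dropped (falls untouched faster than 0.6 m/s, some 20 mm) (linear speed of lid above 0.6 m/s and contact force between the fingers and lid below 0.01 N).
It fails at once if the strainer is dropped (falls untouched faster than 0.6 m/s, some 20 mm) (linear speed of strainer above 0.6 m/s and contact force between the fingers and strainer below 0.01 N).
It also fails if it takes over 72 s, if anything falls off the work surface, if the arm or the gripper's body presses on something with over 40 N, if the wrist force passes 120 N, or if a joint passes its speed limit or range.

ROBOT

A 6-joint arm with a two-finger parallel gripper is mounted at the origin on the work surface. World frame = base frame: x ahead of the robot, y to its left, z up, the work surface at z = 0. Lengths are in m, angles in rad, forces in N, time in s.
With the tool pointing down it reaches from about 0.325 to 0.775 m from the base axis. Payload 9.3 kg.
Tool frame: the origin (TCP) lies between the finger pads; the fingertips stand 17 mm ahead of it and the grasp point (between the pads) lies 2 mm behind it; z points along the fingers, y is the direction in which the jaws open and shut (so a half turn about z gives the same grasp; the last joint's range is limited). The gripper opens to 85 mm and grips with 20 to 120 N. Pads are 22 mm wide; open, the fingers measure 114 mm over their backs; the gripper's body (76 mm by 85 mm) begins 54 mm behind the grasp point. The pads swing forward as they close: fully open they stand 13 mm farther back than shut.
Start: joints at [1.125, 0.259, 0.021, 1.334, 0, 1.418], TCP at [0.159, 0.527, 0.248] pointing down, gripper open.
Joint ranges: [-3.04, 3.04], [-0.91, 1.82], [-1.04, 1.36], [-1.92, 1.95], [-1.52, 1.45], [-3.14, 3.14]. Speed limits (rad/s): [2.22, 2.22, 2.79, 3.14, 3.14, 3.14].

INTERFACE

Orientations are given as a unit quaternion [x, y, z, w].
In Python, from workcell import get_obs, read_camera, hand_in, find_in, place_of gives the robot as it stands. The module is installed in compiled form; this text tells all that it offers.
- The arm moves only by the tool carry_out, never from a script. Its argument "commands" is a list of rows, each a list of 2 entries, a list of its own where there are three numbers: the shift along the tool's x, y, z in mm, then the turn about the tool's z in rad. In form: [[[x, y, z], yaw], ...]. A call has exactly 8 rows; each row shifts and turns the commanded pose from where the row before left it, along the tool's axes as they then stand; what a row does not reach is not made up. A row lasts 1/10 s, in which the tool goes at most 50 mm and 8.59 degrees, less where a joint would pass 70% of its speed; a pose out of reach is approached as far as the arm can. A call with a gripper value outside its range is refused whole. "claw" is the gripper's target within -1 to 1 (fully open at 1, half-way at 0, shut at -1), set as the call begins (left out, the last holds). The fingers move at their own pace and stop on an object; the grip force is fixed at half the most. Time passes only in rows, so rows that do not move let the fingers close, or fill a call up. It gives the time, the measured TCP pose, the force and the opening at its end, in the units of the state.
- get_obs(): the state, without advancing time (a new reading comes with each control period).
- read_camera(name): name is "side" or "top"; returns a dict with "image" (384x512x3 uint8, blue, green, red), "range_z" (384x512 float32, m along the optical axis (not along the pixel's ray), 0 where there is no reading), "mtx" (3x3 intrinsics, pixels), "D" ([k1, k2, p1, p2, k3] as OpenCV has them; the pictures are not rectified), "rvec" (rotation vector, rad) and "tvec" (3), from world to camera coordinates, as OpenCV has them. Camera axes: x right, y down, z forward; pixel columns grow to the right and rows downward; lengths in m; the calibration is good to about 2 mm. A picture is of the moment at which its call begins.
- hand_in(): hands the job in, once; it reports no verdict.
Trained networks look in a picture, given as the dict that the camera call returned (one of the last four; its "shot" number tells which), for a name from the list of things; names that differ only in an ending like _2 or _b are one class to them, and where a whole thing is asked for, a point or a joint stands for the part that bears it (a point fixed in the world has none). Each returns a list of dicts, best first, with "confidence" (0 to 1); they miss things now and then, are a little off and sometimes report something else, mostly with a low value. They report only what shows in the picture. A call takes as long as a camera call. They do not tell look-alikes from the thing itself.
- find_in(picture, query): "bbox" ([left, top, right, bottom] as shares, 0 to 1, of the picture: columns of its width, rows of its height, round what is visible of it).
- place_of(picture, query): "position" ([column, row] as shares, 0 to 1, of the picture: columns of its width, rows of its height: a listed point, or the origin of a listed thing).
The state is a dict: "t": time; "qpos": joint angles; "joint_velocities": joint speeds; "joint_torque": joint torques, N m; "ee_pos": TCP position; "tool_rot": TCP orientation; "ft_force": force on the tool from outside, world axes, zero at the start; "ft_torque": the same for the moment, N m; "finger_gap": finger opening in m.
Only numpy, scipy, OpenCV 4.12 (cv2) and the standard library are available. Lean on these libraries where they do the work, as an engineer would, in place of code of your own. Each camera call takes 0.05 s, during which the arm holds its last target. There are 200 camera calls.

## Working session

There is one attempt and no reset: what is moved stays moved. The work goes in short steps, Python scripts to look and compute and a tool call to move; the robot and the scene stay as the last step left them, time stands still between calls to the robot, and variables do not carry over. Pictures are saved under pics/ and viewed, about 8 in all and at most 12, crops included, and the job is handed in when it is done.

Besides the shell and the picture viewer there is one more tool, called by a JSON object that holds its "name" and its "arguments", one argument or row to a line. carry_out: Moves the arm, as the interface text tells. Its arguments: {"type":"object","properties":{"commands":{"type":"array","items":{"type":"array"}},"claw":{"type":"number"}},"required":["commands"]}

```bash
mkdir -p pics && cat > h.py <<'E'
import numpy as np, cv2
from workcell import *
def cam(n): return read_camera(n)
def px2w(p,u,v,z=None,d=None):
    R=cv2.Rodrigues(np.array(p["rvec"],float))[0]; t=np.array(p["tvec"],float).ravel()
    n=cv2.undistortPoints(np.array([[[u,v]]],float),np.array(p["mtx"],float),np.array(p["D"],float)).ravel()
    r=R.T@np.array([n[0],n[1],1]); c=-R.T@t
    if d is None: d=(z-c[2])/r[2]
    return c+d*r
def w2px(p,P): return cv2.projectPoints(np.array(P,float).reshape(-1,1,3),np.array(p["rvec"],float),np.array(p["tvec"],float),np.array(p["mtx"],float),np.array(p["D"],float))[0].reshape(-1,2)
def cloud(p):
    h,w=p["range_z"].shape; uv=np.stack(np.meshgrid(np.arange(w),np.arange(h)),-1).reshape(-1,1,2).astype(float)
    n=cv2.undistortPoints(uv,np.array(p["mtx"],float),np.array(p["D"],float)).reshape(-1,2)
    z=p["range_z"].reshape(-1,1); X=np.hstack([n*z,z])
    R=cv2.Rodrigues(np.array(p["rvec"],float))[0]; t=np.array(p["tvec"],float).ravel()
    P=(X-t)@R; P[z[:,0]<=0]=np.nan
    return P.reshape(h,w,3)
def save(p,name,crop=None,s=1):
    im=p["image"]
    if crop: l,t,r,b=crop; im=im[t:b,l:r]
    cv2.imwrite("pics/"+name+".png",cv2.resize(im,None,fx=s,fy=s,interpolation=cv2.INTER_CUBIC))
E
python3 - <<'E'
from h import *
p=cam("top"); q=cam("side")
cv2.imwrite("pics/a.png",np.vstack([cv2.resize(p["image"],(400,300)),cv2.resize(q["image"],(400,300))]) if 0 else np.hstack([cv2.resize(p["image"],(400,300)),cv2.resize(q["image"],(400,300))]))
save(p,"top0",s=1.5); save(q,"side0",s=1.5)
Z={"washer":0,"latch_a_grip":.046,"latch_b_grip":.046,"lid":.094,"lid_ring":.135,"cork_mat":0,"drip_dish":0,"brush_jar":0,"mug":0,"paper_cup":0,"ink_black":0,"ink_amber":0,"tube_green":0,"tube_red":0,"eraser":0}
for n,pp in (("top",p),("side",q)):
  for k,z in Z.items():
    for r in place_of(pp,k)[:3]:
      u,v=r["position"][0]*512,r["position"][1]*384
      print(n,k,round(r["confidence"],2),int(u),int(v),px2w(pp,u,v,z).round(3))
s=get_obs(); print(s["tool_rot"],s["ee_pos"],s["t"])
E
```

```text
top washer 0.82 155 194 [0.497 0.311 0.   ]
top latch_a_grip 0.43 154 166 [0.573 0.316 0.046]
top latch_b_grip 0.5 146 220 [0.406 0.31  0.046]
top lid 0.9 109 243 [0.326 0.387 0.094]
top lid 0.74 248 250 [0.354 0.002 0.094]
top lid 0.6 146 192 [0.483 0.311 0.094]
top lid_ring 0.82 103 239 [0.335 0.39  0.135]
top lid_ring 0.7 250 249 [ 0.357 -0.004  0.135]
top lid_ring 0.67 143 186 [0.492 0.309 0.135]
top drip_dish 0.66 253 180 [0.579 0.014 0.   ]
top brush_jar 0.75 206 134 [0.711 0.182 0.   ]
top brush_jar 0.52 320 142 [ 0.727 -0.186  0.   ]
top brush_jar 0.41 251 179 [0.579 0.02  0.   ]
top mug 0.7 322 142 [ 0.728 -0.192  0.   ]
top paper_cup 0.8 203 187 [0.537 0.167 0.   ]
top ink_black 0.54 303 201 [ 0.53  -0.149  0.   ]
top ink_black 0.43 207 136 [0.704 0.178 0.   ]
top ink_amber 0.62 206 134 [0.711 0.182 0.   ]
top ink_amber 0.55 128 142 [0.654 0.429 0.   ]
top ink_amber 0.22 357 217 [ 0.5  -0.32  0.  ]
top tube_green 0.72 321 142 [ 0.73  -0.189  0.   ]
top tube_green 0.68 201 234 [0.39 0.15 0.  ]
top tube_red 0.78 293 240 [ 0.405 -0.129  0.   ]
top eraser 0.53 394 180 [ 0.633 -
[... 381 characters left out ...]
77 0.135]
side cork_mat 0.71 333 286 [ 0.489 -0.317  0.   ]
side cork_mat 0.28 218 200 [0.528 0.167 0.   ]
side drip_dish 0.85 265 215 [ 0.582  0.005 -0.   ]
side drip_dish 0.47 254 264 [ 0.404 -0.135  0.   ]
side brush_jar 0.73 257 184 [0.697 0.16  0.   ]
side mug 0.78 348 225 [ 0.721 -0.198  0.   ]
side paper_cup 0.73 224 200 [0.545 0.159 0.   ]
side paper_cup 0.23 206 168 [0.641 0.385 0.   ]
side ink_black 0.59 293 244 [ 0.538 -0.148  0.   ]
side tube_green 0.62 187 217 [0.4   0.158 0.   ]
side tube_red 0.62 255 265 [ 0.404 -0.139  0.   ]
side eraser 0.75 409 281 [ 0.636 -0.433  0.   ]
[ 1.45888833e-01  9.89300990e-01  1.34522834e-06 -1.26835327e-06] [0.15875565 0.52659978 0.24826877] 1.6
```

View pics/top0.png

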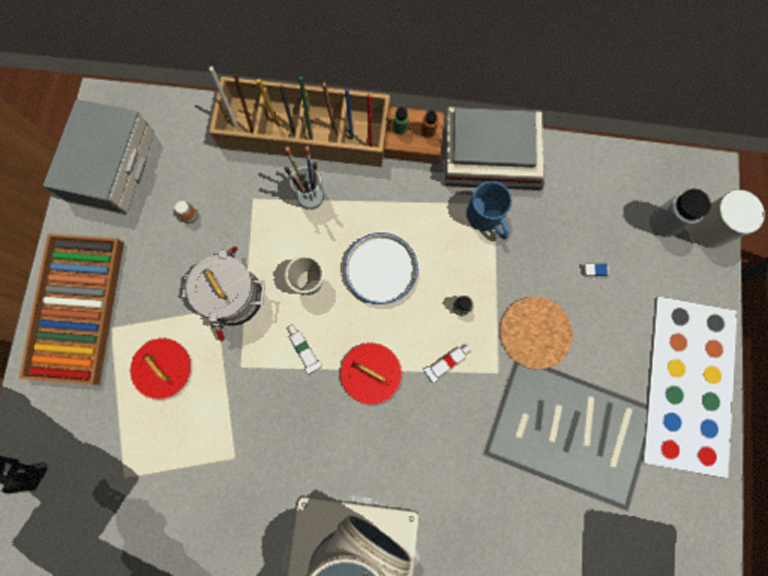

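View pics/side0.png

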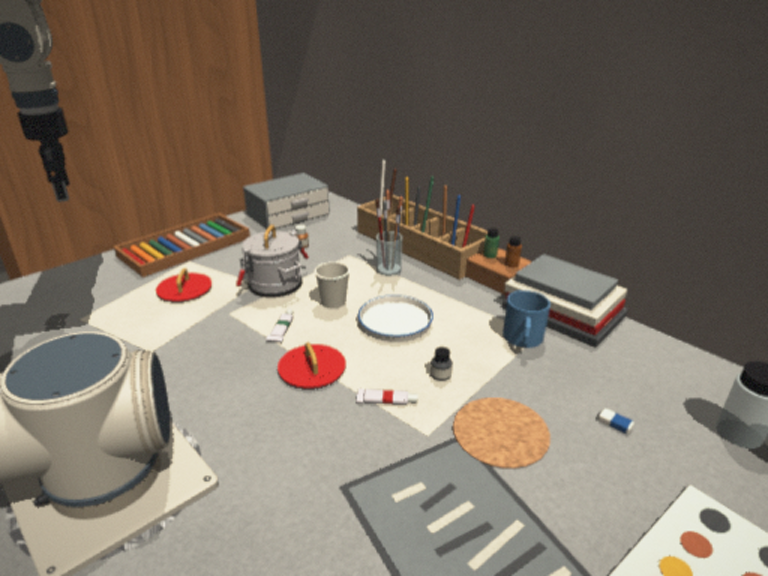

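The top view shows the washer at (148,192) px with red grips at about (156,167) and (146,223). The dish is at (253,179), the mat at (358,221), and two red decoy lids lie flat. Next I measure these with depth.

```bash
python3 - <<'E'
from h import *
for n in ("top","side"):
    p=cam(n); C=cloud(p); im=p["image"]; hsv=cv2.cvtColor(im,cv2.COLOR_BGR2HSV).astype(int)
    H,S,V=hsv[...,0],hsv[...,1],hsv[...,2]
    near=lambda x,y,r:np.hypot(C[...,0]-x,C[...,1]-y)<r
    N=near(.49,.31,.13)
    red=((H<6)|(H>172))&(S>140)&(V>60)&N&(C[...,2]>.015)
    k,lab=cv2.connectedComponents(red.astype(np.uint8))
    for i in range(1,k):
        P=C[lab==i]
        if len(P)>5: print(n,"red",len(P),np.median(P,0).round(3),P.min(0).round(3),P.max(0).round(3))
    P=C[N&(abs(C[...,2]-.106)<.006)&near(.49,.31,.075)]
    (cx,cy),r=cv2.minEnclosingCircle(P[:,:2].astype(np.float32)); print(n,"plate",len(P),P.mean(0).round(4),cx,cy,r)
    m=(C[...,2]>.12)&near(.49,.31,.06)&(C[...,2]<.16); P=C[m]
    c=P.mean(0); w,v=np.linalg.eigh(np.cov((P-c)[:,:2].T)); print(n,"ring",len(P),c.round(4),P[:,2].max().round(4),"yaw",np.degrees(np.arctan2(*v[::-1,1])).round(1),np.sqrt(w))
    P=C[(H>6)&(H<22)&(S>100)&near(.495,-.32,.1)&(abs(C[...,2])<.015)]
    (cx,cy),r=cv2.minEnclosingCircle(P[:,:2].astype(np.float32)); print(n,"mat",len(P),np.median(P,0).round(4),cx,cy,r)
    P=C[(C[...,2]>.013)&(C[...,2]<.03)&near(.58,.01,.095)]
    (cx,cy),r=cv2.minEnclosingCircle(P[:,:2].astype(np.float32)); print(n,"dish",len(P),P.mean(0).round(4),cx,cy,r)
    for nm,x,y in (("cup",.54,.165),("jar",.70,.18),("inkb",.53,-.15),("mug",.725,-.19),("amber",.65,.42)):
        P=C[near(x,y,.07)&(C[...,2]>.035)&(C[...,2]<.1)]
        print(n,nm,len(P),P.mean(0).round(3),P.max(0).round(3),P.min(0).round(3))
    if n=="top": save(p,"wz",(105,140,195,245),5.5)
E
```

```text
top red 10 [0.572 0.31  0.056] [0.567 0.308 0.044] [0.579 0.316 0.065]
top red 23 [0.4   0.307 0.057] [0.393 0.303 0.04 ] [0.411 0.312 0.07 ]
top plate 1388 [0.4859 0.3115 0.1051] 0.4866284430027008 0.3092968463897705 0.06797388941049576
top ring 76 [0.4834 0.3089 0.1362] 0.1426 yaw -140.9 [0.00258128 0.01771531]
top mat 1815 [ 0.4865 -0.3166  0.004 ] 0.4883154034614563 -0.3176542818546295 0.07505851984024048
top dish 326 [0.5863 0.0121 0.0192] 0.5805553197860718 0.013596401549875736 0.07663223147392273
top cup 291 [0.542 0.164 0.066] [0.572 0.195 0.084] [0.498 0.122 0.035]
top jar 325 [0.718 0.181 0.069] [0.752 0.215 0.099] [0.692 0.153 0.035]
top inkb 81 [ 0.52 -0.16  0.05] [ 0.535 -0.145  0.058] [ 0.507 -0.173  0.035]
top mug 444 [ 0.728 -0.196  0.063] [ 0.795 -0.152  0.086] [ 0.668 -0.234  0.035]
top amber 75 [0.648 0.432 0.05 ] [0.662 0.446 0.058] [0.634 0.422 0.035]
side red 9 [0.571 0.308 0.05 ] [0.564 0.306 0.037] [0.579 0.313 0.064]
side red 22 [0.4   0.305 0.052] [0.39  0.302 0.038] [0.409 0.308 0.064]
side plate 497 [0.4823 0.3038 0.1063] 0.48706722259521484 0.31124621629714966 0.06856539845466614
side ring 45 [0.4808 0.3046 0.1333] 0.1419 yaw -139.8 [0.00222193 0.02090455]
side mat 2309 [ 0.4831 -0.3225  0.0035] 0.48851507902145386 -0.31925028562545776 0.07581424713134766
side dish 324 [0.5838 0.0164 0.0184] 0.5805450677871704 0.013641631230711937 0.07761645317077637
side cup 437 [0.532 0.155 0.063] [0.571 0.193 0.084] [0.498 0.122 0.035]
side jar 330 [0.713 0.173 0.069] [0.752 0.212 0.099] [0.689 0.149 0.035]
side inkb 106 [ 0.518 -0.165  0.048] [ 0.534 -0.149  0.056] [ 0.507 -0.175  0.035]
side mug 732 [ 0.725 -0.196  0.063] [ 0.771 -0.153  0.084] [ 0.669 -0.236  0.035]
side amber 47 [0.646 0.428 0.048] [0.661 0.447 0.057] [0.633 0.42  0.035]
```

View pics/wz.png

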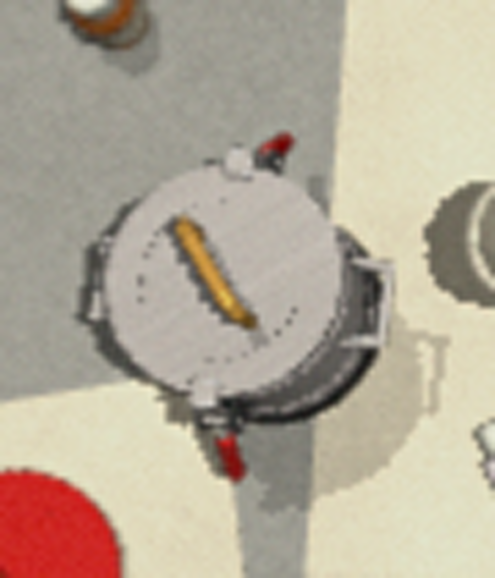

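The zoomed crop shows two closed latches, one at the top and one at the bottom of the pail, along world ±x. The ring bar lies at about 40° yaw. The washer axis is at (0.486, 0.308), and the grips at 86 mm agree with the given 87 mm. Next I square the jaws to world y and go above latch a.

{"name": "carry_out", "arguments": {
  "commands": [
    [[0,0,0],-0.1],
    [[0,0,0],-0.1],
    [[0,0,0],-0.1],
    [[-40,-20,0],0],
    [[-40,-20,0],0],
    [[-40,-20,0],0],
    [[-40,-20,0],0],
    [[-40,-20,0],0]
  ],
  "claw": 0
}}

```text
t: 2.5
ee_pos: [0.3609, 0.4271, 0.2484]
tool_rot: [-0.004, 1.0, 0.0, 0.0]
ft_force: [-0.2, 0.0, 0.1]
finger_gap: 0.0429
```

{"name": "carry_out", "arguments": {
  "commands": [
    [[-40,-20,0],0],
    [[-40,-20,0],0],
    [[-40,-20,0],0],
    [[-40,-20,0],0],
    [[-40,-20,20],0],
    [[-15,-18,40],0],
    [[0,0,30],0],
    [[0,0,0],0]
  ]
}}

```text
t: 3.3
ee_pos: [0.574, 0.31, 0.1536]
tool_rot: [-0.003, 1.0, -0.001, -0.004]
ft_force: [-1.4, 0.8, 0.3]
finger_gap: 0.0431
```

```bash
python3 - <<'E'
from h import *
p=cam("side"); o=get_obs(); print(o["ee_pos"],o["t"])
save(p,"s1",(130,90,260,200),5)
E
```

```text
[0.57459858 0.31098521 0.15674763] 3.35
```

View pics/s1.png

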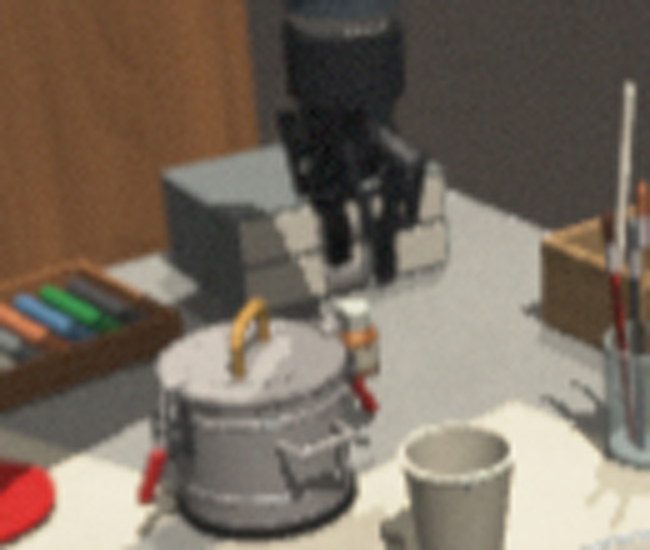

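{"name": "carry_out", "arguments": {
  "commands": [
    [[-1,-2,25],0],
    [[0,0,25],0],
    [[0,0,20],0],
    [[0,0,15],0],
    [[0,0,10],0],
    [[0,0,0],0],
    [[0,0,0],0],
    [[0,0,0],0]
  ]
}}

```text
t: 4.15
ee_pos: [0.5769, 0.31, 0.0647]
tool_rot: [-0.004, 1.0, 0.0, 0.001]
ft_force: [-0.3, -0.1, 0.6]
finger_gap: 0.0426
```

{"name": "carry_out", "arguments": {
  "commands": [
    [[0,0,0],0],
    [[0,0,0],0],
    [[0,0,0],0],
    [[0,0,0],0],
    [[0,0,0],0],
    [[0,0,0],0],
    [[0,0,0],0],
    [[0,0,0],0]
  ],
  "claw": -1
}}

```text
t: 4.95
ee_pos: [0.5767, 0.3135, 0.0644]
tool_rot: [-0.005, 1.0, 0.004, 0.001]
ft_force: [-0.2, 18.1, 0.3]
finger_gap: 0.008
```

{"name": "carry_out", "arguments": {
  "commands": [
    [[-2,3,-2],0],
    [[-4,0,-3],0],
    [[-4,0,-4],0],
    [[-4,0,-5],0],
    [[-3,0,-6],0],
    [[-2,0,-7],0],
    [[0,0,-8],0],
    [[1,0,-8],0]
  ]
}}

```text
t: 5.75
ee_pos: [0.5945, 0.3126, 0.1074]
tool_rot: [-0.003, 1.0, 0.0, 0.0]
ft_force: [-0.8, 0.4, 0.0]
finger_gap: 0.0002
```

```bash
python3 - <<'E'
from h import *
p=cam("side"); o=get_obs(); print(o["ee_pos"],o["t"],o["ft_force"],o["finger_gap"])
save(p,"s2",(130,90,260,200),5)
E
```

```text
[0.59466755 0.31284906 0.10876315] 5.8 [0.45441655 0.04013397 0.69579309] 0.00012331442225198548
```

View pics/s2.png

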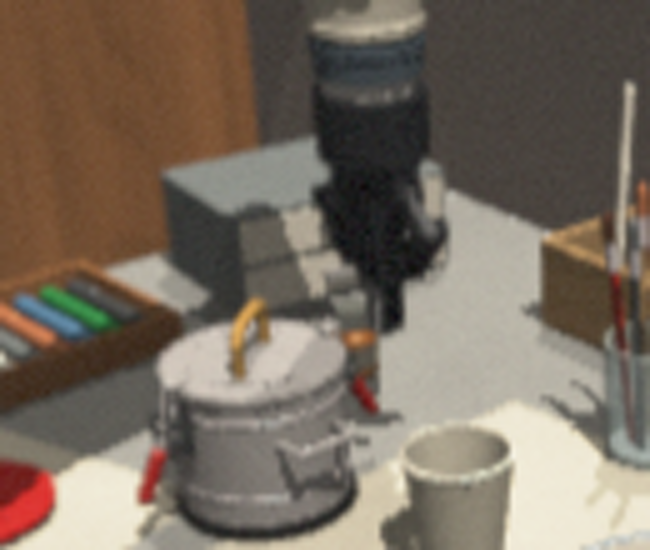

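The side view shows latch a still closed. The pads slipped off because they only caught the edge of the rod (8 mm gap instead of 11). I'll retry deeper and a little further inward.

{"name": "carry_out", "arguments": {
  "commands": [
    [[0,0,0],0],
    [[5,0,0],0],
    [[9,1,0],0],
    [[7,0,12],0],
    [[0,0,15],0],
    [[0,0,15],0],
    [[0,0,10],0],
    [[0,0,0],0]
  ],
  "claw": 0
}}

```text
t: 6.6
ee_pos: [0.572, 0.3133, 0.0527]
tool_rot: [-0.004, 1.0, -0.001, -0.001]
ft_force: [-0.8, 0.7, 0.4]
finger_gap: 0.0427
```

{"name": "carry_out", "arguments": {
  "commands": [
    [[0,0,0],0],
    [[0,0,0],0],
    [[0,0,0],0],
    [[0,0,0],0],
    [[0,0,0],0],
    [[0,0,0],0],
    [[0,0,0],0],
    [[0,0,0],0]
  ],
  "claw": -1
}}

```text
t: 7.4
ee_pos: [0.5739, 0.3139, 0.0552]
tool_rot: [-0.004, 1.0, 0.0, 0.001]
ft_force: [1.8, 1.2, 5.5]
finger_gap: 0.0089
```

{"name": "carry_out", "arguments": {
  "commands": [
    [[-2,0,-1],0],
    [[-2,0,-1],0],
    [[-2,0,-2],0],
    [[-2,0,-2],0],
    [[0,0,0],0],
    [[0,0,0],0],
    [[0,0,0],0],
    [[0,0,0],0]
  ]
}}

```text
t: 8.2
ee_pos: [0.5784, 0.3139, 0.0575]
tool_rot: [-0.004, 1.0, -0.0, -0.004]
ft_force: [-5.4, 5.8, -13.0]
finger_gap: 0.0087
```

{"name": "carry_out", "arguments": {
  "commands": [
    [[-3,0,-2],0],
    [[-3,0,-2],0],
    [[-3,0,-2],0],
    [[-2,0,-3],0],
    [[-1,0,-3],0],
    [[0,0,0],0],
    [[0,0,0],0],
    [[0,0,0],0]
  ]
}}

```text
t: 9.0
ee_pos: [0.5932, 0.3136, 0.0725]
tool_rot: [-0.004, 1.0, -0.0, 0.0]
ft_force: [-0.0, 0.0, 0.2]
finger_gap: 0.0002
```

```bash
cat >> h.py <<'E'
def reds(n,x=.486,y=.309):
    p=cam(n); C=cloud(p); hsv=cv2.cvtColor(p["image"],cv2.COLOR_BGR2HSV).astype(int)
    H,S,V=hsv[...,0],hsv[...,1],hsv[...,2]
    red=((H<6)|(H>172))&(S>130)&(V>50)&(np.hypot(C[...,0]-x,C[...,1]-y)<.13)&(C[...,2]>.015)
    k,lab=cv2.connectedComponents(red.astype(np.uint8))
    for i in range(1,k):
        P=C[lab==i]
        if len(P)>3: print(n,"red",len(P),np.median(P,0).round(3),P.min(0).round(3),P.max(0).round(3))
    return p
E
python3 - <<'E'
from h import *
p=reds("side"); reds("top"); save(p,"s3",(130,90,260,200),5)
E
```

```text
side red 15 [0.57  0.308 0.054] [0.562 0.304 0.038] [0.577 0.313 0.069]
side red 25 [0.4   0.305 0.053] [0.392 0.302 0.038] [0.411 0.309 0.067]
top red 10 [0.572 0.31  0.056] [0.568 0.308 0.044] [0.579 0.315 0.069]
top red 20 [0.4   0.306 0.053] [0.392 0.303 0.042] [0.411 0.31  0.069]
```

{"name": "carry_out", "arguments": {
  "commands": [
    [[0,0,-5],0],
    [[0,0,0],0],
    [[4,0,5],0],
    [[5,0,5],0],
    [[5,0,6],0],
    [[0,0,5],0],
    [[0,0,5],0],
    [[0,0,5],0]
  ],
  "claw": 0
}}

```text
t: 9.9
ee_pos: [0.5794, 0.3136, 0.0458]
tool_rot: [-0.004, 1.0, -0.0, -0.0]
ft_force: [0.1, -0.2, 0.2]
finger_gap: 0.0428
```

{"name": "carry_out", "arguments": {
  "commands": [
    [[0,0,0],0],
    [[0,0,0],0],
    [[0,0,0],0],
    [[0,0,0],0],
    [[0,0,0],0],
    [[0,0,0],0],
    [[0,0,0],0],
    [[0,0,0],0]
  ],
  "claw": -1
}}

```text
t: 10.7
ee_pos: [0.5794, 0.314, 0.0464]
tool_rot: [-0.004, 1.0, 0.0, 0.0]
ft_force: [0.2, 5.3, -2.2]
finger_gap: 0.0092
```

{"name": "carry_out", "arguments": {
  "commands": [
    [[-2,0,-1],0],
    [[-2,0,-1],0],
    [[-2,0,-1],0],
    [[-2,0,-1],0],
    [[-2,0,-2],0],
    [[-1,0,-1],0],
    [[0,0,0],0],
    [[0,0,0],0]
  ]
}}

```text
t: 11.5
ee_pos: [0.5898, 0.3142, 0.0517]
tool_rot: [-0.004, 1.0, 0.0, -0.001]
ft_force: [3.3, 7.5, -12.1]
finger_gap: 0.0064
```

```bash
python3 - <<'E'
from h import *
p=reds("side"); reds("top"); save(p,"s4",(165,110,235,180),8)
o=get_obs();print(o["ee_pos"],o["ft_force"],o["finger_gap"])
E
```

```text
side red 17 [0.573 0.309 0.052] [0.562 0.304 0.038] [0.58  0.315 0.069]
side red 26 [0.4   0.305 0.053] [0.39  0.3   0.036] [0.411 0.307 0.066]
top red 10 [0.573 0.31  0.059] [0.568 0.31  0.044] [0.579 0.314 0.068]
top red 15 [0.401 0.305 0.056] [0.392 0.304 0.041] [0.411 0.307 0.069]
[0.58977745 0.3141602  0.05171966] [  2.89495416   7.63377333 -13.54814752] 0.006187758602462196
```

View pics/s4.png

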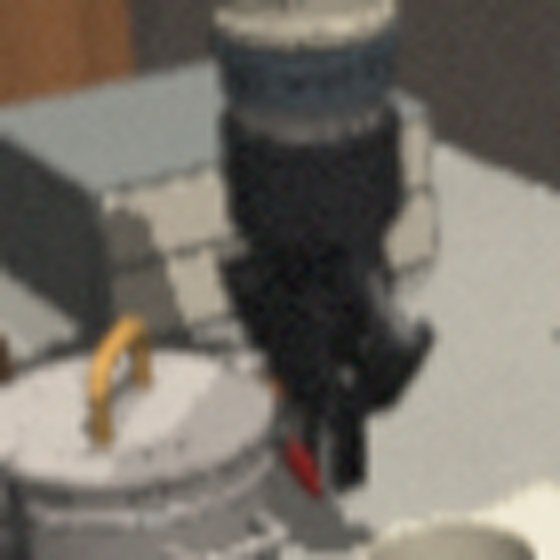

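The s4 crop shows the lever still nearly closed, with the pads sliding outward over the rod. Slow pulling lets them creep, so I'll re-grip with the rod well inside the pads and pull quickly along the arc.

{"name": "carry_out", "arguments": {
  "commands": [
    [[0,0,0],0],
    [[0,0,0],0],
    [[0,0,0],0],
    [[6,1,0],0],
    [[6,0,0],0],
    [[5,0,2],0],
    [[0,0,2],0],
    [[0,0,0],0]
  ],
  "claw": -0.3
}}

```text
t: 12.4
ee_pos: [0.573, 0.3146, 0.0491]
tool_rot: [-0.004, 1.0, -0.0, -0.0]
ft_force: [0.7, 0.4, -1.2]
finger_gap: 0.0297
```

{"name": "carry_out", "arguments": {
  "commands": [
    [[0,0,0],0],
    [[0,0,0],0],
    [[0,0,0],0],
    [[0,0,0],0],
    [[0,0,0],0],
    [[0,0,0],0],
    [[0,0,0],0],
    [[0,0,0],0]
  ],
  "claw": -1
}}

```text
t: 13.2
ee_pos: [0.5739, 0.314, 0.0493]
tool_rot: [-0.003, 1.0, -0.0, 0.0]
ft_force: [2.5, -5.5, -0.1]
finger_gap: 0.0095
```

{"name": "carry_out", "arguments": {
  "commands": [
    [[-9,0,-5],0],
    [[-8,0,-8],0],
    [[-4,0,-9],0],
    [[0,0,-8],0],
    [[0,0,0],0],
    [[0,0,0],0],
    [[0,0,0],0],
    [[0,0,0],0]
  ]
}}

```text
t: 14.0
ee_pos: [0.5925, 0.3147, 0.0789]
tool_rot: [-0.004, 1.0, -0.0, -0.002]
ft_force: [-7.1, -1.5, 2.5]
finger_gap: 0.0081
```

```bash
python3 - <<'E'
from h import *
p=reds("side"); p=reds("top")
o=get_obs();print(o["ee_pos"],o["ft_force"],o["finger_gap"])
E
```

```text
side red 10 [0.576 0.311 0.074] [0.572 0.309 0.067] [0.582 0.316 0.078]
side red 25 [0.401 0.304 0.053] [0.39  0.299 0.04 ] [0.412 0.31  0.066]
top red 14 [0.578 0.312 0.077] [0.566 0.307 0.072] [0.585 0.318 0.1  ]
top red 22 [0.4   0.306 0.057] [0.392 0.303 0.041] [0.411 0.31  0.067]
[0.59247306 0.31468245 0.0789257 ] [-7.7819936  -1.76721367  2.75541774] 0.00831376814280629
```

It's past dead centre, with the lever about horizontal. I follow the arc up and in, then release.

{"name": "carry_out", "arguments": {
  "commands": [
    [[2,0,-7],0],
    [[3,0,-8],0],
    [[4,0,-8],0],
    [[5,0,-7],0],
    [[0,0,0],0],
    [[0,0,0],0],
    [[0,0,0],0],
    [[0,0,0],0]
  ]
}}

```text
t: 14.9
ee_pos: [0.5844, 0.3151, 0.1111]
tool_rot: [-0.003, 1.0, 0.001, 0.004]
ft_force: [14.5, 0.7, 1.6]
finger_gap: 0.0002
```

{"name": "carry_out", "arguments": {
  "commands": [
    [[0,0,0],0],
    [[0,0,0],0],
    [[0,0,0],0],
    [[0,0,-15],0],
    [[0,0,-25],0],
    [[0,0,-25],0],
    [[0,0,-25],0],
    [[0,0,0],0]
  ],
  "claw": 0
}}

```text
t: 15.7
ee_pos: [0.5812, 0.3151, 0.203]
tool_rot: [-0.004, 1.0, 0.001, 0.002]
ft_force: [0.4, -0.4, 0.6]
finger_gap: 0.0427
```

```bash
python3 - <<'E'
from h import *
p=reds("side"); p=reds("top")
o=get_obs();print(o["ee_pos"],o["ft_force"],o["finger_gap"],o["qpos"])
E
```

```text
side red 7 [0.583 0.31  0.113] [0.579 0.308 0.107] [0.586 0.311 0.121]
side red 8 [0.568 0.311 0.099] [0.563 0.309 0.09 ] [0.57  0.314 0.105]
side red 26 [0.401 0.305 0.053] [0.392 0.302 0.037] [0.41  0.309 0.066]
top red 12 [0.585 0.313 0.118] [0.581 0.31  0.109] [0.589 0.318 0.123]
top red 8 [0.568 0.313 0.094] [0.564 0.311 0.089] [0.571 0.316 0.102]
top red 23 [0.4   0.306 0.058] [0.392 0.303 0.04 ] [0.411 0.312 0.069]
[0.58017118 0.31465325 0.19949079] [-0.2186484  -0.42077379  0.46767597] 0.042560629078820585 [3.69913514e-01 4.63797095e-01 2.10258425e-01 1.31679717e+00
 6.33692075e-05 3.62669354e-01]
```

Latch a is open: red at z 0.09–0.12, r ≈ 99 mm. I'll do the same for latch b.

{"name": "carry_out", "arguments": {
  "commands": [
    [[36,-1,0],0],
    [[36,-1,0],0],
    [[36,-1,0],0],
    [[36,-1,0],0],
    [[38,-1,0],0],
    [[0,0,25],0],
    [[0,0,25],0],
    [[0,0,0],0]
  ]
}}

```text
t: 16.6
ee_pos: [0.396, 0.3073, 0.146]
tool_rot: [-0.004, 1.0, -0.001, -0.003]
ft_force: [0.2, 0.5, 0.2]
finger_gap: 0.043
```

{"name": "carry_out", "arguments": {
  "commands": [
    [[0,1,25],0],
    [[0,0,25],0],
    [[0,0,20],0],
    [[0,0,15],0],
    [[0,0,9],0],
    [[0,0,4],0],
    [[0,0,0],0],
    [[0,0,0],0]
  ],
  "claw": -0.3
}}

```text
t: 17.4
ee_pos: [0.3987, 0.3095, 0.0519]
tool_rot: [-0.004, 1.0, 0.0, 0.0]
ft_force: [0.2, 0.1, 0.3]
finger_gap: 0.0299
```

{"name": "carry_out", "arguments": {
  "commands": [
    [[0,0,0],0],
    [[0,0,0],0],
    [[0,0,0],0],
    [[0,0,0],0],
    [[0,0,0],0],
    [[0,0,0],0],
    [[0,0,0],0],
    [[0,0,0],0]
  ],
  "claw": -1
}}

```text
t: 18.2
ee_pos: [0.3986, 0.3088, 0.052]
tool_rot: [-0.003, 1.0, -0.001, 0.001]
ft_force: [-0.2, -4.2, 5.4]
finger_gap: 0.0089
```

{"name": "carry_out", "arguments": {
  "commands": [
    [[0,0,0],0],
    [[0,0,0],0],
    [[0,-1,2],0],
    [[0,0,2],0],
    [[0,0,0],0],
    [[0,0,0],0],
    [[0,0,0],0],
    [[0,0,0],0]
  ],
  "claw": -0.3
}}

```text
t: 19.0
ee_pos: [0.3983, 0.3084, 0.0473]
tool_rot: [-0.004, 1.0, 0.0, 0.0]
ft_force: [0.3, 0.2, 0.3]
finger_gap: 0.0298
```

{"name": "carry_out", "arguments": {
  "commands": [
    [[0,0,0],0],
    [[0,0,0],0],
    [[0,0,0],0],
    [[0,0,0],0],
    [[0,0,0],0],
    [[0,0,0],0],
    [[0,0,0],0],
    [[0,0,0],0]
  ],
  "claw": -1
}}

```text
t: 19.8
ee_pos: [0.3984, 0.3085, 0.0474]
tool_rot: [-0.004, 1.0, 0.0, 0.0]
ft_force: [-1.8, 4.7, 4.6]
finger_gap: 0.0095
```

{"name": "carry_out", "arguments": {
  "commands": [
    [[9,0,-5],0],
    [[8,0,-8],0],
    [[4,0,-9],0],
    [[0,0,-8],0],
    [[-2,0,-7],0],
    [[-3,0,-8],0],
    [[-4,0,-8],0],
    [[-5,0,-7],0]
  ]
}}

```text
t: 20.6
ee_pos: [0.3893, 0.3077, 0.1051]
tool_rot: [-0.004, 1.0, -0.001, -0.003]
ft_force: [-13.5, 10.5, -24.5]
finger_gap: 0.0075
```

```bash
python3 - <<'E'
from h import *
p=reds("side"); p=reds("top")
o=get_obs();print(o["ee_pos"],o["ft_force"],o["finger_gap"],o["qpos"])
E
```

```text
side red 7 [0.581 0.308 0.114] [0.576 0.306 0.109] [0.587 0.314 0.119]
side red 9 [0.568 0.311 0.098] [0.563 0.307 0.092] [0.572 0.315 0.104]
side red 9 [0.375 0.305 0.099] [0.371 0.302 0.097] [0.38  0.31  0.103]
top red 12 [0.585 0.313 0.118] [0.581 0.309 0.113] [0.589 0.318 0.122]
top red 8 [0.567 0.312 0.095] [0.564 0.31  0.092] [0.571 0.315 0.104]
top red 9 [0.374 0.304 0.103] [0.372 0.291 0.098] [0.378 0.308 0.156]
[0.3893836  0.30791663 0.105316  ] [ -5.00343351   6.81146997 -15.18545113] 0.007893412328339063 [ 0.49863919  0.2599865  -0.3606279   0.95621622  0.00218814  0.49101723]
```

{"name": "carry_out", "arguments": {
  "commands": [
    [[0,0,0],0],
    [[0,0,0],0],
    [[0,0,0],0],
    [[0,0,-15],0],
    [[0,0,-25],0],
    [[0,0,-30],0],
    [[0,0,-30],0],
    [[-30,1,0],0]
  ],
  "claw": 0
}}

```text
t: 21.5
ee_pos: [0.421, 0.3101, 0.2122]
tool_rot: [-0.004, 1.0, 0.001, 0.003]
ft_force: [0.2, -0.7, 0.0]
finger_gap: 0.0427
```

{"name": "carry_out", "arguments": {
  "commands": [
    [[-35,1,0],0],
    [[-31,1,0],0],
    [[0,0,0],-0.14],
    [[0,0,0],-0.14],
    [[0,0,0],-0.14],
    [[0,0,0],-0.14],
    [[0,0,0],-0.13],
    [[0,0,0],0]
  ]
}}

```text
t: 22.3
ee_pos: [0.4876, 0.3118, 0.2075]
tool_rot: [-0.342, 0.94, -0.0, 0.0]
ft_force: [0.2, -0.2, -0.3]
finger_gap: 0.0429
```

```bash
python3 - <<'E'
from h import *
p=reds("side"); q=reds("top"); save(q,"t5",(105,130,195,235),5.5)
o=get_obs();print(o["ee_pos"],o["ft_force"],o["tool_rot"])
for c in (p,q):
    C=cloud(c); m=(C[...,2]>.12)&(np.hypot(C[...,0]-.484,C[...,1]-.311)<.045)&(C[...,2]<.15); P=C[m]; k=P.mean(0)
    w,v=np.linalg.eigh(np.cov((P-k)[:,:2].T)); print(len(P),k.round(4),np.degrees(np.arctan2(*v[::-1,1])).round(1),P[:,2].max())
E
```

```text
side red 8 [0.582 0.31  0.114] [0.577 0.307 0.108] [0.588 0.313 0.119]
side red 9 [0.566 0.311 0.099] [0.564 0.307 0.093] [0.571 0.316 0.105]
side red 21 [0.392 0.304 0.111] [0.384 0.302 0.094] [0.401 0.308 0.12 ]
top red 11 [0.584 0.313 0.118] [0.581 0.309 0.11 ] [0.589 0.315 0.121]
top red 7 [0.567 0.311 0.097] [0.518 0.255 0.093] [0.571 0.312 0.283]
top red 13 [0.39  0.306 0.116] [0.384 0.303 0.107] [0.397 0.309 0.122]
[0.48747583 0.31183783 0.20743478] [ 0.18752701  0.31095909 -0.00649769] [-3.39680408e-01  9.40540898e-01 -9.08504640e-05  1.78446857e-04]
46 [0.4824 0.3065 0.1328] -140.5 0.14164497469112822
77 [0.4838 0.3092 0.1356] -141.1 0.14297362993291338
```

View pics/t5.png

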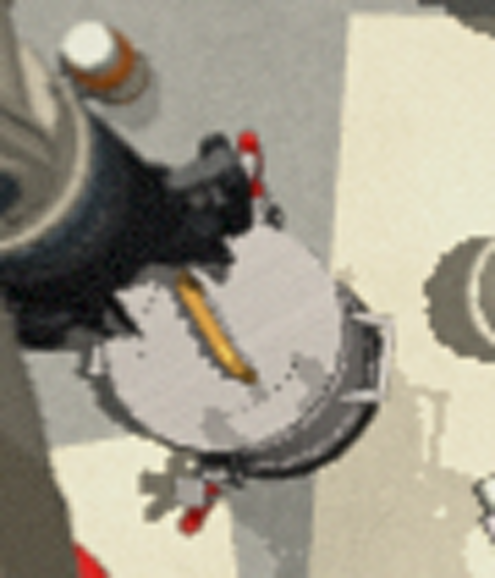

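The picture shows both levers thrown up and outward, with hooks clear of the lid and the ring unobstructed. Next I descend on the ring.

{"name": "carry_out", "arguments": {
  "commands": [
    [[3,1,20],0],
    [[0,0,20],0],
    [[0,0,20],0],
    [[0,0,10],0],
    [[0,0,4],0],
    [[0,0,0],0],
    [[0,0,0],0],
    [[0,0,0],0]
  ]
}}

```text
t: 23.2
ee_pos: [0.4848, 0.311, 0.1341]
tool_rot: [-0.341, 0.94, 0.0, 0.001]
ft_force: [0.7, -0.1, -0.1]
finger_gap: 0.0429
```

{"name": "carry_out", "arguments": {
  "commands": [
    [[0,0,0],0],
    [[0,0,0],0],
    [[0,0,0],0],
    [[0,0,0],0],
    [[0,0,0],0],
    [[0,0,0],0],
    [[0,0,0],0],
    [[0,0,0],0]
  ],
  "claw": -1
}}

```text
t: 24.0
ee_pos: [0.4845, 0.3109, 0.1337]
tool_rot: [-0.342, 0.94, 0.0, 0.0]
ft_force: [-1.3, 0.5, 6.1]
finger_gap: 0.007
```

{"name": "carry_out", "arguments": {
  "commands": [
    [[0,0,-3],0],
    [[0,0,-5],0],
    [[0,0,-8],0],
    [[0,0,-12],0],
    [[0,0,-15],0],
    [[0,0,-15],0],
    [[0,0,-12],0],
    [[0,0,-8],0]
  ]
}}

```text
t: 24.8
ee_pos: [0.4846, 0.3109, 0.2129]
tool_rot: [-0.342, 0.94, 0.0, 0.001]
ft_force: [0.1, 0.1, -1.2]
finger_gap: 0.0067
```

```bash
python3 - <<'E'
from h import *
q=cam("side"); save(q,"s6",(125,80,255,200),5)
o=get_obs();print(o["ee_pos"],o["ft_force"],o["ft_torque"],o["finger_gap"])
C=cloud(q)
m=(np.hypot(C[...,0]-.486,C[...,1]-.311)<.08)&(C[...,2]<.205)&(C[...,2]>.16); print(C[m].min(0),C[m].max(0))
reds("top")
E
```

```text
[0.48489132 0.31102637 0.2136689 ] [-0.51523544  0.59391804 -1.22062456] [-0.04446719 -0.00511352 -0.01829325] 0.006850241715182717
[0.42459573 0.25091861 0.17553528] [0.54757722 0.37403254 0.20464606]
top red 12 [0.585 0.313 0.118] [0.581 0.31  0.114] [0.59  0.317 0.121]
top red 7 [0.568 0.312 0.099] [0.566 0.31  0.094] [0.572 0.317 0.1  ]
top red 13 [0.389 0.306 0.117] [0.384 0.303 0.107] [0.397 0.31  0.123]
```

View pics/s6.png

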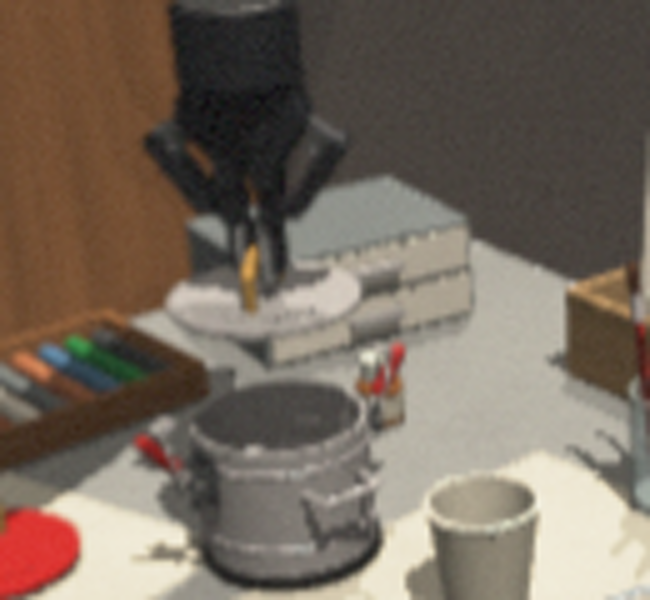

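The lid hangs level at a height of 0.174 m. The pail is open and both latches stay open. Next I carry the lid across to the mat.

{"name": "carry_out", "arguments": {
  "commands": [
    [[10,-12,0],0],
    [[20,-24,0],0],
    [[25,-30,0],0],
    [[25,-30,0],0],
    [[25,-30,0],0],
    [[25,-30,0],0],
    [[25,-30,0],0],
    [[25,-30,0],0]
  ]
}}

```text
t: 25.7
ee_pos: [0.484, 0.0275, 0.2107]
tool_rot: [-0.341, 0.94, 0.0, -0.001]
ft_force: [0.2, -1.1, -0.8]
finger_gap: 0.0068
```

{"name": "carry_out", "arguments": {
  "commands": [
    [[25,-30,0],0],
    [[25,-30,0],0],
    [[25,-30,0],0],
    [[25,-30,0],0],
    [[25,-30,0],0],
    [[25,-30,0],0],
    [[25,-30,0],0],
    [[20,-24,0],0]
  ]
}}

```text
t: 26.5
ee_pos: [0.4845, -0.2774, 0.2104]
tool_rot: [-0.341, 0.94, 0.0, -0.0]
ft_force: [0.8, 0.3, -2.0]
finger_gap: 0.0071
```

{"name": "carry_out", "arguments": {
  "commands": [
    [[15,-20,0],0],
    [[10,-15,5],0],
    [[0,0,20],0],
    [[0,0,25],0],
    [[0,0,25],0],
    [[0,0,25],0],
    [[0,0,15],0],
    [[0,0,10],0]
  ]
}}

```text
t: 27.3
ee_pos: [0.4882, -0.3171, 0.0843]
tool_rot: [-0.342, 0.94, 0.001, -0.001]
ft_force: [-0.1, -0.5, -1.9]
finger_gap: 0.0068
```

```bash
python3 - <<'E'
from h import *
o=get_obs();print(o["ee_pos"],o["ft_force"])
for n in ("top","side"):
    C=cloud(cam(n)); m=(np.hypot(C[...,0]-.487,C[...,1]+.318)<.075)&(C[...,2]<.078)&(C[...,2]>.045); P=C[m]
    print(n,P.min(0),P.max(0))
E
```

```text
[ 0.48815585 -0.31713018  0.08428183] [-0.14709394 -0.49677828 -1.89463574]
top [ 0.45791255 -0.33164183  0.0493712 ] [ 0.54805259 -0.25665701  0.07796901]
side [ 0.42825233 -0.37649249  0.04755971] [ 0.55046703 -0.25527068  0.07792478]
```

{"name": "carry_out", "arguments": {
  "commands": [
    [[0,0,12],0],
    [[0,0,10],0],
    [[0,0,7],0],
    [[0,0,5],0],
    [[0,0,3],0],
    [[0,0,2],0],
    [[0,0,1],0],
    [[0,0,1],0]
  ]
}}

```text
t: 28.2
ee_pos: [0.4892, -0.318, 0.0454]
tool_rot: [-0.342, 0.94, -0.0, 0.0]
ft_force: [-0.7, 0.5, -2.0]
finger_gap: 0.0069
```

{"name": "carry_out", "arguments": {
  "commands": [
    [[0,0,1],0],
    [[0,0,1],0],
    [[0,0,1],0],
    [[0,0,0],0],
    [[0,0,0],0],
    [[0,0,0],0],
    [[0,0,0],0],
    [[0,0,0],0]
  ]
}}

```text
t: 29.0
ee_pos: [0.4892, -0.318, 0.0436]
tool_rot: [-0.342, 0.94, -0.001, 0.0]
ft_force: [-3.0, 2.6, 12.2]
finger_gap: 0.0066
```

Contact is made (+12 N). I release and rise.

{"name": "carry_out", "arguments": {
  "commands": [
    [[0,0,-1],0],
    [[0,0,0],0],
    [[0,0,0],0],
    [[0,0,0],0],
    [[0,0,-5],0],
    [[0,0,-20],0],
    [[0,0,-35],0],
    [[0,0,-40],0]
  ],
  "claw": 0
}}

```text
t: 29.8
ee_pos: [0.4886, -0.3174, 0.1438]
tool_rot: [-0.342, 0.94, 0.001, -0.001]
ft_force: [-0.4, -0.1, 0.3]
finger_gap: 0.0428
```

```bash
python3 - <<'E'
from h import *
o=get_obs();print(o["ee_pos"],o["ft_force"],o["finger_gap"])
for n in ("top","side"):
    c=reds(n); C=cloud(c); m=(np.hypot(C[...,0]-.487,C[...,1]+.318)<.075)&(C[...,2]<.025)&(C[...,2]>.008); P=C[m]
    print(n,P.min(0),P.max(0),np.median(P,0))
    # bail
    N=np.hypot(C[...,0]-.486,C[...,1]-.310)<.05
    m=N&(C[...,2]>.066)&(C[...,2]<.095); P=C[m]; k=P.mean(0); w,v=np.linalg.eigh(np.cov((P-k)[:,:2].T)); print(n,"bail",len(P),k.round(4),P[:,2].max(),np.degrees(np.arctan2(*v[::-1,1])).round(1),np.sqrt(w).round(4))
    for r in place_of(c,"strainer_bail")[:2]: u,v=r["position"][0]*512,r["position"][1]*384; print(r["confidence"],u,v,px2w(c,u,v,.0835).round(4))
    if n=="top": save(c,"t7",(115,145,185,225),8)
E
```

```text
[ 0.48857785 -0.31742205  0.14376456] [-0.3531603  -0.11781863  0.27225523] 0.04278115756213331
top red 11 [0.584 0.313 0.118] [0.581 0.309 0.112] [0.59  0.315 0.121]
top red 8 [0.567 0.312 0.096] [0.564 0.31  0.093] [0.571 0.315 0.102]
top red 13 [0.389 0.307 0.118] [0.383 0.304 0.107] [0.397 0.311 0.121]
top [ 0.45085568 -0.35530446  0.00805854] [ 0.55378165 -0.24604263  0.0229528 ] [ 0.51212297 -0.29031732  0.01488578]
top bail 108 [0.485  0.3126 0.083 ] 0.09096663090501964 -166.8 [0.0027 0.0271]
0.68 145.7152 191.5008 [0.4869 0.3165 0.0835]
0.23 151.6032 197.60639999999998 [0.4713 0.2964 0.0835]
side red 7 [0.583 0.311 0.113] [0.58  0.31  0.106] [0.588 0.312 0.119]
side red 9 [0.567 0.312 0.096] [0.562 0.306 0.091] [0.572 0.316 0.101]
side red 7 [0.391 0.303 0.109] [0.383 0.301 0.104] [0.397 0.304 0.116]
side [ 0.42898674 -0.37715135  0.00857546] [ 0.55183    -0.25571875  0.02448828] [ 0.48335456 -0.32202605  0.01456577]
side bail 48 [0.4971 0.3127 0.0841] 0.09143588776625983 -167.5 [0.0018 0.0211]
0.65 179.8144 165.696 [0.4907 0.3226 0.0835]
```

View pics/t7.png

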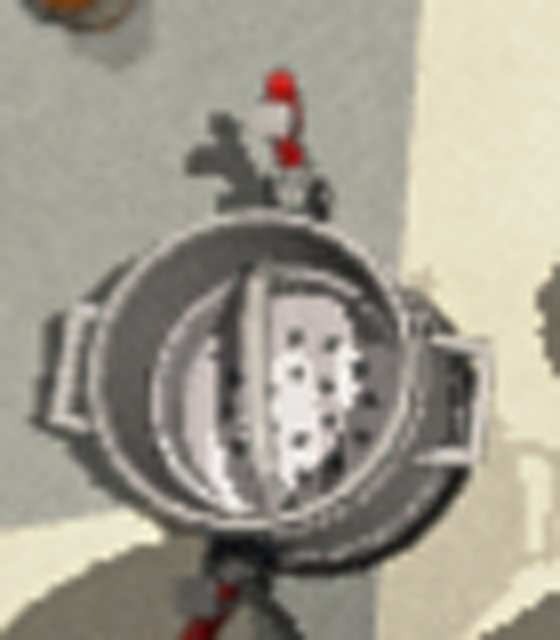

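The crop shows the strainer's bail running almost radially along world x (13° by depth) across the pail's middle. The lid lies flat on the mat: its plate top is at 0.0146 m against 0.015 expected, and its centre is about 2 mm off. Next I go back for the strainer.

{"name": "carry_out", "arguments": {
  "commands": [
    [[0,0,-15],0.12],
    [[0,0,-20],0.12],
    [[0,0,-20],0.12],
    [[0,0,-5],0.11],
    [[-5,22,0],0],
    [[-10,44,0],0],
    [[-10,44,0],0],
    [[-10,44,0],0]
  ]
}}

```text
t: 30.8
ee_pos: [0.4873, -0.1574, 0.2017]
tool_rot: [-0.114, 0.993, 0.001, -0.001]
ft_force: [0.9, 0.3, 0.0]
finger_gap: 0.0427
```

{"name": "carry_out", "arguments": {
  "commands": [
    [[-10,44,0],0],
    [[-10,44,0],0],
    [[-10,44,0],0],
    [[-10,44,0],0],
    [[-10,44,0],0],
    [[-10,44,0],0],
    [[-10,44,0],0],
    [[-10,44,0],0]
  ]
}}

```text
t: 31.6
ee_pos: [0.4854, 0.2033, 0.202]
tool_rot: [-0.115, 0.993, -0.0, -0.001]
ft_force: [1.8, -0.2, -0.4]
finger_gap: 0.0427
```

{"name": "carry_out", "arguments": {
  "commands": [
    [[-10,44,0],0],
    [[-10,40,0],0],
    [[-6,24,0],0],
    [[0,0,20],0],
    [[0,0,25],0],
    [[0,0,15],0],
    [[0,0,0],0],
    [[0,0,0],0]
  ]
}}

```text
t: 32.4
ee_pos: [0.4873, 0.3122, 0.1428]
tool_rot: [-0.114, 0.993, -0.0, -0.001]
ft_force: [-0.2, -0.1, 0.6]
finger_gap: 0.0423
```

{"name": "carry_out", "arguments": {
  "commands": [
    [[0,1,15],0],
    [[0,0,15],0],
    [[0,0,15],0],
    [[0,0,10],0],
    [[0,0,6],0],
    [[0,0,0],0],
    [[0,0,0],0],
    [[0,0,0],0]
  ]
}}

```text
t: 33.2
ee_pos: [0.4883, 0.3133, 0.083]
tool_rot: [-0.113, 0.994, 0.0, 0.001]
ft_force: [-0.8, -0.2, -0.3]
finger_gap: 0.043
```

{"name": "carry_out", "arguments": {
  "commands": [
    [[0,0,0],0],
    [[0,0,0],0],
    [[0,0,0],0],
    [[0,0,0],0],
    [[0,0,0],0],
    [[0,0,0],0],
    [[0,0,0],0],
    [[0,0,0],0]
  ],
  "claw": -1
}}

```text
t: 34.0
ee_pos: [0.488, 0.3133, 0.0825]
tool_rot: [-0.113, 0.994, 0.0, 0.0]
ft_force: [0.5, 2.0, 4.4]
finger_gap: 0.0071
```

{"name": "carry_out", "arguments": {
  "commands": [
    [[0,0,-3],0],
    [[0,0,-6],0],
    [[0,0,-10],0],
    [[0,0,-15],0],
    [[0,0,-20],0],
    [[0,0,-20],0],
    [[0,0,-20],0],
    [[0,0,-16],0]
  ]
}}

```text
t: 34.8
ee_pos: [0.488, 0.313, 0.1942]
tool_rot: [-0.113, 0.994, 0.0, 0.001]
ft_force: [1.0, 0.4, -1.7]
finger_gap: 0.0069
```

```bash
python3 - <<'E'
from h import *
q=cam("side"); save(q,"s8",(125,80,255,200),5)
o=get_obs();print(o["ee_pos"],o["ft_force"],o["ft_torque"],o["finger_gap"])
C=cloud(q)
m=(np.hypot(C[...,0]-.486,C[...,1]-.311)<.07)&(C[...,2]<.175)&(C[...,2]>.145); print(C[m].min(0),C[m].max(0)); reds("side")
E
```

```text
[0.48878143 0.31334881 0.19658279] [-0.00390144 -0.25709281  0.7216433 ] [ 0.08411782 -0.06300664 -0.00730128] 0.006647729668172385
[0.43836414 0.26280423 0.1450424 ] [0.53316241 0.36012426 0.17487784]
side red 7 [0.585 0.311 0.112] [0.578 0.309 0.108] [0.588 0.314 0.118]
side red 9 [0.569 0.313 0.096] [0.563 0.31  0.09 ] [0.572 0.315 0.104]
side red 19 [0.391 0.303 0.113] [0.382 0.3   0.1  ] [0.4   0.309 0.121]
```

View pics/s8.png

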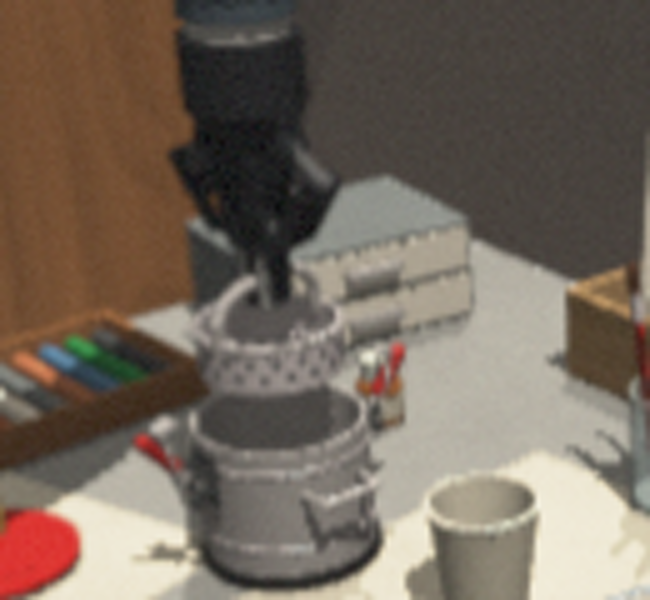

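The strainer hangs level, with its underside about 30 mm above the pail rim. Next I carry it to the dish.

{"name": "carry_out", "arguments": {
  "commands": [
    [[-2,-10,-5],0],
    [[-2,-20,-5],0],
    [[-2,-30,0],0],
    [[-2,-30,0],0],
    [[-2,-30,0],0],
    [[-2,-30,0],0],
    [[-2,-30,0],0],
    [[-2,-30,0],0]
  ]
}}

```text
t: 35.7
ee_pos: [0.5507, 0.1101, 0.2014]
tool_rot: [-0.113, 0.994, -0.0, -0.001]
ft_force: [-0.4, 0.6, -2.2]
finger_gap: 0.0063
```

{"name": "carry_out", "arguments": {
  "commands": [
    [[-2,-30,0],0],
    [[-2,-30,0],0],
    [[-2,-25,0],0],
    [[-2,-16,0],0],
    [[0,0,10],0],
    [[0,0,20],0],
    [[0,0,20],0],
    [[0,0,20],0]
  ]
}}

```text
t: 36.5
ee_pos: [0.5806, 0.0162, 0.1307]
tool_rot: [-0.114, 0.994, 0.0, -0.001]
ft_force: [-0.0, -0.2, -2.6]
finger_gap: 0.0068
```

```bash
python3 - <<'E'
from h import *
o=get_obs();print(o["ee_pos"],o["ft_force"],o["finger_gap"])
for n in ("top","side"):
    C=cloud(cam(n)); z=o["ee_pos"][2]-.0665+.04
    m=(np.hypot(C[...,0]-.581,C[...,1]-.014)<.065)&(abs(C[...,2]-z)<.01); P=C[m]
    print(n,len(P),P.min(0),P.max(0))
E
```

```text
[0.58063298 0.01622133 0.13074005] [-0.02705632 -0.15375862 -2.57186624] 0.0067807390690830865Traceback (most recent call last):
  File "<stdin>", line 6, in <module>
    return umr_minimum(a, axis, None, out, keepdims, initial, where)
ValueError: zero-size array to reduction operation minimum which has no identity
```

{"name": "carry_out", "arguments": {
  "commands": [
    [[0,-1,15],0],
    [[0,0,15],0],
    [[0,0,10],0],
    [[0,0,6],0],
    [[0,0,4],0],
    [[0,0,2],0],
    [[0,0,1],0],
    [[0,0,1],0]
  ]
}}

```text
t: 37.35
ee_pos: [0.5818, 0.0145, 0.0786]
tool_rot: [-0.113, 0.994, -0.0, 0.0]
ft_force: [0.9, 0.3, -2.2]
finger_gap: 0.0064
```

{"name": "carry_out", "arguments": {
  "commands": [
    [[0,0,2],0],
    [[0,0,1],0],
    [[0,0,1],0],
    [[0,0,1],0],
    [[0,0,1],0],
    [[0,0,0],0],
    [[0,0,0],0],
    [[0,0,0],0]
  ]
}}

```text
t: 38.15
ee_pos: [0.5817, 0.0146, 0.0725]
tool_rot: [-0.113, 0.994, -0.0, 0.0]
ft_force: [-1.0, 0.6, 1.1]
finger_gap: 0.0069
```

{"name": "carry_out", "arguments": {
  "commands": [
    [[0,0,1],0],
    [[0,0,0],0],
    [[0,0,0],0],
    [[0,0,0],0],
    [[0,0,0],0],
    [[0,0,0],0],
    [[0,0,0],0],
    [[0,0,0],0]
  ]
}}

```text
t: 38.95
ee_pos: [0.5818, 0.0146, 0.0724]
tool_rot: [-0.113, 0.994, -0.0, 0.001]
ft_force: [-3.1, 1.8, 9.4]
finger_gap: 0.0071
```

{"name": "carry_out", "arguments": {
  "commands": [
    [[0,0,0],0],
    [[0,0,0],0],
    [[0,0,0],0],
    [[0,0,0],0],
    [[0,0,-5],0],
    [[0,0,-15],0],
    [[0,0,-30],0],
    [[0,0,-40],0]
  ],
  "claw": 0
}}

```text
t: 39.75
ee_pos: [0.5807, 0.0146, 0.1611]
tool_rot: [-0.113, 0.994, 0.0, -0.002]
ft_force: [0.2, 0.2, -0.4]
finger_gap: 0.0428
```

{"name": "carry_out", "arguments": {
  "commands": [
    [[0,0,-30],0],
    [[0,0,-20],0],
    [[0,0,0],0],
    [[0,0,0],0],
    [[0,0,0],0],
    [[0,0,0],0],
    [[0,0,0],0],
    [[0,0,0],0]
  ]
}}

```text
t: 40.55
ee_pos: [0.5815, 0.0145, 0.2108]
tool_rot: [-0.113, 0.994, 0.0, -0.0]
ft_force: [0.4, 0.1, 0.1]
finger_gap: 0.0426
```

```bash
python3 - <<'E'
from h import *
o=get_obs();print(o["t"],o["ee_pos"],o["ft_force"],o["finger_gap"])
for n in ("top","side"):
    c=reds(n); C=cloud(c)
    m=(np.hypot(C[...,0]-.581,C[...,1]-.014)<.065)&(abs(C[...,2]-.043)<.008); P=C[m]
    if len(P): print(n,"strainer rim",len(P),P.min(0),P.max(0))
    m=(np.hypot(C[...,0]-.487,C[...,1]+.318)<.075)&(C[...,2]<.02)&(C[...,2]>.01); P=C[m]
    print(n,"lid",P.min(0),P.max(0),np.median(P[:,2]))
    save(c,"end_"+n,s=1.5)
E
```

```text
40.55 [0.58147194 0.01453945 0.21076503] [0.36105091 0.0561678  0.08376069] 0.04262236114450482
top red 11 [0.585 0.313 0.119] [0.582 0.31  0.113] [0.589 0.318 0.121]
top red 6 [0.567 0.313 0.097] [0.564 0.309 0.094] [0.569 0.315 0.099]
top red 13 [0.389 0.306 0.117] [0.383 0.304 0.105] [0.397 0.31  0.121]
top lid [ 0.42883809 -0.37630309  0.01003099] [ 0.54967591 -0.25770076  0.01984835] 0.014962418775679021
side red 8 [0.392 0.302 0.108] [0.388 0.3   0.1  ] [0.399 0.306 0.113]
side strainer rim 236 [ 0.5320216  -0.03378329  0.03514263] [0.62673488 0.0620751  0.05018526]
side lid [ 0.42938626 -0.37722343  0.01000077] [ 0.55204591 -0.25609843  0.01970667] 0.014508528079297048
```

View pics/end_side.png

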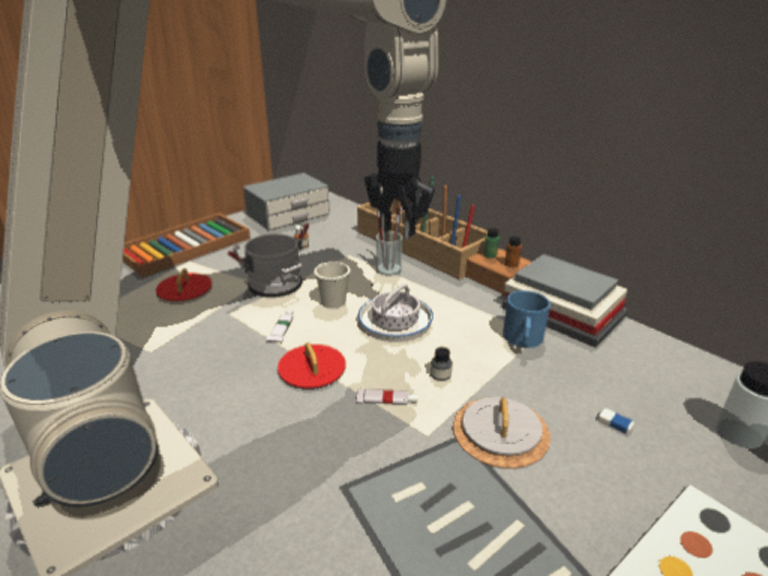

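The end picture shows the strainer standing upright in the dish at (396,310) and the lid ring up on the mat at (503,427). Both latches are up, the bystanders are where they were, and the gripper is clear. Handing in.

```bash
python3 -c "
from workcell import hand_in
print(hand_in())"
```

```text
the job is handed in; nothing more can be done
None
```

The job is done and handed in at about 41 s of the 72 s. `hand_in` gives no verdict, so the results below are my own last checks.

- **Latches:** I threw both latches open. Latch a took four tries: the pads slid off the grip on the first three, so I gripped deeper and pulled faster. At the end both red grips still stand up and out, at about 0.12 m height and 97–99 mm from the washer's axis. In the last side picture the network-free colour check found only latch b, because latch a is partly hidden there. The top picture showed both.
- **Lid:** It lies flat and ring up on the cork mat, let go. Its plate top is at 0.0145–0.015 m (0.015 expected), and its centre is about 2 mm from the mat's centre.
- **Strainer:** I lifted it level and set it down under light contact. It stands upright in the drip dish. Its rim centre is at about (0.579, 0.014), roughly 1–2 mm from the dish's centre.
- **Other things:** None looked moved in the final side picture; I did not re-measure their positions. The gripper hangs free above the dish at 0.21 m, with wrist force near zero.

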